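Fetch the long muddler out of the trolley's tool box

TASK

Lift the loose cover plate off the two pins of the grey tool box and lay it down gently, flat on the trolley top beside the box, right way up with nothing under it. Then reach in through the opening, take the long wooden muddler, tilt it so that it comes out diagonally past the box's fixed hood, and finish while holding it still in the gripper, in the air with both its ends at least 8 cm above the top of the box and touching nothing else. Leave the bar things standing around (and the strainer lying on the hood) where they are.

Things in the scene. Friction and masses are not known exactly. Their poses are not given: they have to be found in the camera images.
- tool_box: Grey resin box fixed to the trolley top, 305 mm long (x), 184 wide (y), 70 high. Origin on the trolley top below the middle of its inside. Inside: x -135 to 135, y -70 to 70, floor at z 6. A fixed hood (z 64 to 70) roofs x -135 to -15; the rest is open on top, under the loose cover. +x end wall 20 thick. Two steel pins, 6 thick, stand 10 above the top at (x,y) = (0,80) and (120,-80).
- opening (a point): Centre of the box's opening (150 mm long in the box's x, 140 wide), at the level of the box's top (z 70 mm): the point x 60, y 0 in the box's frame.
- cover: Loose grey cover plate, 170 mm (x) by 182 (y), 6 thick, about 0.2 kg, lying on the box's top over the opening, two 10 mm holes over the pins; lift it straight up more than 10 mm. Axes start parallel to the box's. Origin: centre of its underside. In its middle stands a grip rib, 60 mm long (x), 14 thick (y), its top 40 mm above the origin (34 above the plate).
- muddler: Dark wooden muddler, 240 mm, about 0.1 kg, lying loose on the box's floor about along the box's x, tail half under the hood, head half below the opening; hidden by the cover. Origin at its middle, on its axis; x to the head; z up. Square: middle (x -90 to 70) 18 by 18 mm, head and tail 22 by 22. With its tail by the floor it tilts 15 degrees, head up, and more as it is drawn towards the opening.
- muddler_head (a point): Centre of the muddler's head end face (x = 120 mm on its axis).
- muddler_tail (a point): Centre of the muddler's tail end face (x = -120 mm on its axis).
- shaker: Stainless Boston shaker tin, open at the top, 165 mm high, 88 wide; bystander. Origin: centre of its underside.
- beaker: Clear glass mixing beaker, 140 mm high, 90 wide; bystander. Origin: centre of its underside.
- pitcher: White ceramic pitcher, empty, 170 mm high, 116 wide, with a handle reaching 91 mm to its +y; bystander. Origin: centre of its underside.
- strainer: Flat steel hawthorne strainer lying on the hood of the tool box: disc 88 mm across, 10 mm high, a handle reaching 90 mm from the centre to its +y; bystander. Origin: centre of its underside.
- jigger: Steel double-cone jigger, 75 mm high, 42 wide, standing; bystander. Origin: centre of its underside.
- bar_spoon: Thin steel bar spoon lying on the trolley top, 237 mm long along its x, 8 mm thick; bystander. Origin near its middle, on the trolley top. The trolley top to the right (-y) of the box, nearer the robot than the spoon (x 0.40 to 0.62, y -0.40 to -0.15 m), is always clear.
Things that resemble listed ones, but are neither listed nor needed, are in the scene too. Leave any blue or turquoise look-alike of the cover alone.

How it is judged (in metres and radians):
On the way, in this order (a step that is already met when the one before it is completed fails the run):
1. the cover is off the pins and lies flat on the trolley top, right way up and let go (height (world z) of cover below 0.008 m and angle between cover's own z axis and vertical below 0.06 rad and contact force between cover and the fingers below 0.1 N and linear speed of cover below 0.02 m/s and contact force between cover and tool_box below 0.1 N), for 0.2 s.
2. the muddler is tilted: its head end above the box's top while its tail end is still under the hood (z of muddler_head in the frame of tool_box above 0.073 m and z of muddler_tail in the frame of tool_box below 0.064 m and x of muddler_tail in the frame of tool_box below -0.015 m), for 0.05 s.
At the end, for the whole second after the job is handed in: Muddler held still in the gripper (under 0.03 m/s), the centres of both its end faces over 150 mm above the trolley top (box top + 80), touching no box, cover or bystander; cover at rest, let go, right way up, flat (0.06 rad, underside below 8 mm) on the trolley top, clear of the box (all of step 1 and height (world z) of each of muddler_head, muddler_tail above 0.15 m and contact force between muddler and the fingers above 0.5 N and linear speed of muddler below 0.03 m/s and angular speed of muddler below 0.2 rad/s and contact force between muddler and tool_box below 0.1 N and contact force between muddler and cover below 0.1 N and contact force between muddler and shaker below 0.1 N and contact force between muddler and beaker below 0.1 N and contact force between muddler and pitcher below 0.1 N and contact force between muddler and strainer below 0.1 N); the arm keeps its last pose, push and grip.
It fails at once if the cover is dropped or thrown (moving faster than 0.6 m/s with no finger on it) (linear speed of cover above 0.6 m/s and contact force between cover and the fingers below 0.05 N).
It fails at once if a bystander (shaker, beaker, pitcher, strainer, jigger or bar spoon) is moved more than 30 mm (distance of any of shaker, beaker, pitcher, strainer, jigger, bar_spoon from where it was at the start of the episode above 0.03 m).
It also fails if it takes over 64 s, if anything falls off the work surface, if the arm or the gripper's body presses on something with over 40 N, if the wrist force passes 120 N, or if a joint passes its speed limit or range.

ROBOT

A 6-joint arm with a two-finger parallel gripper is mounted at the origin on the work surface. World frame = base frame: x ahead of the robot, y to its left, z up, the work surface at z = 0. Lengths are in mm, angles in rad, forces in N, time in s.
With the tool pointing down it reaches from about 275 to 750 mm from the base axis. Payload 10.2 kg.
Tool frame: the origin (TCP) lies midway between the tips of the shut fingers; the grasp point (between the pads) lies 19 mm behind it; x points along the fingers, y is the direction in which the jaws open and shut, and the axes are right-handed (so a half turn about x gives the same grasp; the last joint's range is limited). The gripper opens to 85 mm and grips with 20 to 120 N. Pads are 22 mm wide; open, the fingers measure 114 mm over their backs; the gripper's body (76 mm by 85 mm) begins 54 mm behind the grasp point. The pads swing forward as they close: fully open they stand 13 mm farther back than shut.
Start: joints at [1.119, 0.313, 1.498, -0, 1.331, -0.223], TCP at [119.087, 511.321, 231.294] pointing down, gripper open.
Joint ranges: [-2.94, 2.94], [-0.97, 2.17], [0.19, 2.56], [-1.23, 4.37], [0.02, 3.11], [-2.88, 2.88]. Speed limits (rad/s): [2.39, 2.39, 3.01, 3.14, 3.14, 3.14].

INTERFACE

Orientations are given as a unit quaternion [w, x, y, z].
In Python, from rig import sense, capture, get_calibration, finish_job gives the robot as it stands.
- The arm moves only by the tool jog_arm, never from a script. Its argument "increments" is a list of rows, each an object of numbers: "rx", "ry", "rz": the turn, a rotation vector about the tool's x, y, z in rad; "x", "y", "z": the shift along the tool's x, y, z in mm; "hand": the finger opening in mm, from 0 to 85.4. A call has 1 to 5 rows; each row shifts and turns the commanded pose from where the row before left it, along the tool's axes as they then stand; what a row does not reach is not made up. A row lasts 1/8 s, in which the tool goes at most 62.5 mm and 10.7 degrees, less where a joint would pass 70% of its speed; a pose out of reach is approached as far as the arm can. A call with a gripper value outside its range is refused whole. The fingers move at their own pace and stop on an object; "force" is the grip in N (left out, the last holds). Time passes only in rows, so rows that do not move let the fingers close. It gives the time, the measured TCP pose, the force and the opening at its end, in the units of the state.
- sense(): the state, without advancing time (a new reading comes with each control period).
- capture(name): name is "side" or "top"; returns the picture (400x640x3 uint8, red, green, blue); there is no depth.
- get_calibration(name): a dict with "camera_matrix" (3x3 intrinsics, pixels), "R" (3x3) and "t" (3): a world point X has camera coordinates R X + t. Camera axes: x right, y down, z forward; pixel columns grow to the right and rows downward; lengths in mm; the calibration is good to about 2 mm. A picture is of the moment at which its call begins. get_calibration takes no time and is no camera call.
- finish_job(): hands the job in, once; it reports no verdict.
The state is a dict: "time_s": time; "joints": joint angles; "dq": joint speeds; "tau": joint torques, N m; "eef_pos": TCP position; "ee_rot": TCP orientation; "force": force on the tool from outside, world axes, zero at the start; "wrist_torque": the same for the moment, N m; "grip_width": opening from 0.0 (shut) to 1.0 (fully open).
Only numpy, scipy, OpenCV 4.12 (cv2) and the standard library are available. Lean on these libraries where they do the work, as an engineer would, in place of code of your own. Each camera call takes 0.05 s, during which the arm holds its last target.

## Working session

There is one attempt and no reset: what is moved stays moved. The work goes in short steps, Python scripts to look and compute and a tool call to move; the robot and the scene stay as the last step left them, time stands still between calls to the robot, and variables do not carry over. Pictures are saved under pics/ and viewed, and the job is handed in when it is done.

Besides the shell and the picture viewer there is one more tool, called after "Call:" by a JSON object that holds its "api" and its "payload", one argument or row to a line. jog_arm: Moves the arm, as the interface text tells. Its arguments: {"type":"object","properties":{"increments":{"type":"array","items":{"type":"object","properties":{"rx":{"type":"number"},"ry":{"type":"number"},"rz":{"type":"number"},"x":{"type":"number"},"y":{"type":"number"},"z":{"type":"number"},"hand":{"type":"number"}}}},"force":{"type":"number"}},"required":["increments"]}

```bash
mkdir -p pics; ls; python3 - <<'E'
from rig import *
import cv2
print(sense())
for n in("side","top"):
    im=capture(n); cv2.imwrite(f"pics/{n}0.png",cv2.cvtColor(im,cv2.COLOR_RGB2BGR)); print(n,get_calibration(n))
E
```

```text
pics
{'time_s': 0.0, 'joints': array([ 1.11859342e+00,  3.13456400e-01,  1.49845887e+00, -3.06492910e-06,
        1.33100191e+00, -2.23426763e-01]), 'dq': array([ 4.76629197e-05, -5.70181503e-04, -6.35361112e-04,  9.50815845e-04,
        1.50874009e-04, -3.68927128e-04]), 'tau': array([ 1.82471162e-03, -4.12268007e+01, -2.59739774e+01, -7.69285316e-05,
        4.22099591e-03,  1.79113172e-06]), 'eef_pos': array([118.96975306, 511.06976886, 230.7236037 ]), 'ee_rot': array([ 0.70233137,  0.08026586,  0.70263979, -0.0811502 ]), 'force': array([ 0.48215859, -0.40994153,  0.12023734]), 'wrist_torque': array([ 0.01849838, -0.00823528,  0.00463312]), 'grip_width': 1.0014450730740099}
side {'camera_matrix': array([[365.6090234 ,   0.        , 317.78267806],
       [  0.        , 365.6090234 , 201.53553698],
       [  0.        ,   0.        ,   1.        ]]), 'R': array([[ 0.89580448, -0.44418668,  0.01524903],
       [-0.26745806, -0.56615787, -0.77969959],
       [ 0.35496553,  0.69437991, -0.62596806]]), 't': array([-479.4904512 ,  214.76846295, 1053.68716415])}
top {'camera_matrix': array([[467.88795165,   0.        , 323.09679128],
       [  0.        , 467.88795165, 195.73810533],
       [  0.        ,   0.        ,   1.        ]]), 'R': array([[-0.02065802, -0.99976379, -0.00675292],
       [-0.99411404,  0.02125883, -0.1062325 ],
       [ 0.10635097,  0.00451862, -0.99431839]]), 't': array([  22.46415607,  523.37263094, 1284.17523437])}
```

View pics/side0.png

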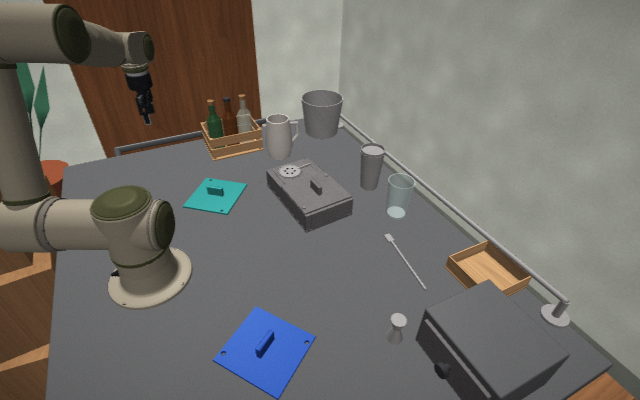

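View pics/top0.png

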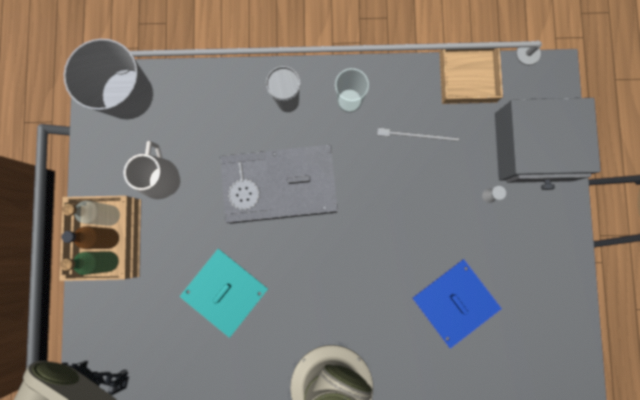

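The box lies along world y: the hood and strainer are at left around (243,193), and the cover rib is at about (299,180). I'll zoom in for corners.

```bash
python3 - <<'E'
import cv2
a=cv2.imread("pics/top0.png")[135:235,205:350]; cv2.imwrite("pics/topz.png",cv2.resize(a,None,fx=5.5,fy=5.5,interpolation=cv2.INTER_CUBIC))
a=cv2.imread("pics/side0.png")[145:235,255:365]; a=cv2.convertScaleAbs(a,alpha=1.5); cv2.imwrite("pics/sidez.png",cv2.resize(a,None,fx=6.5,fy=6.5,interpolation=cv2.INTER_CUBIC))
E
```

```text
(no output)
```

View pics/topz.png

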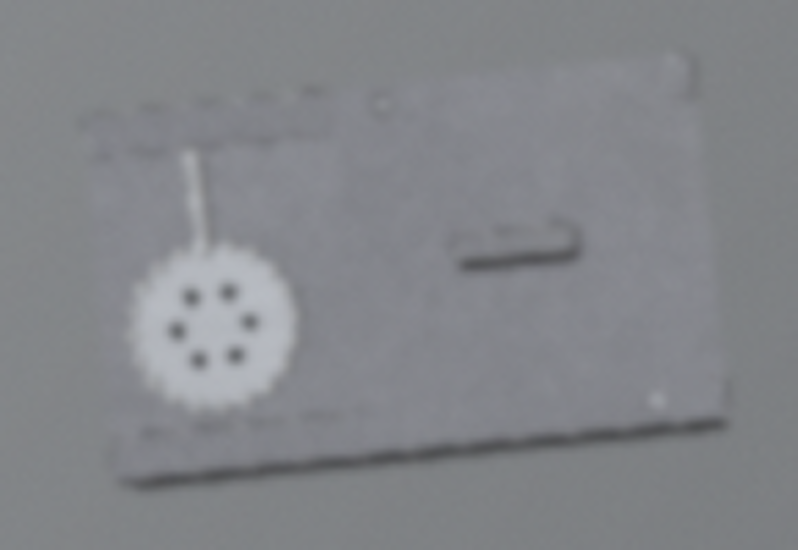

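View pics/sidez.png

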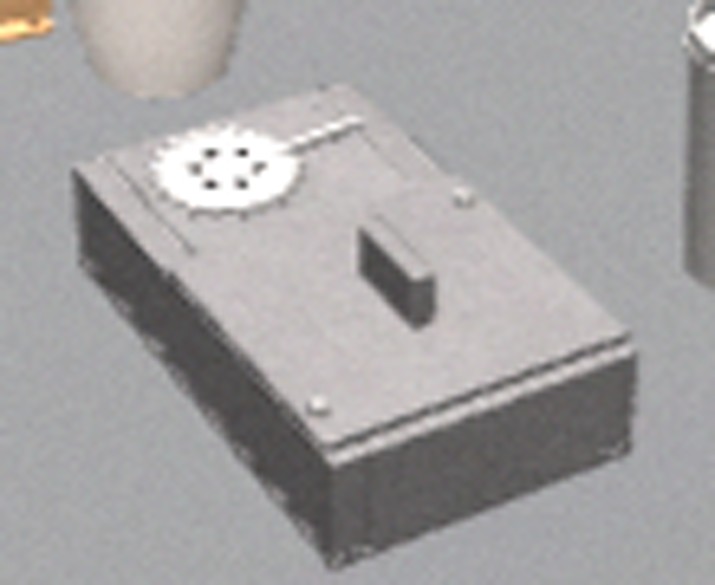

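```bash
cat > h.py <<'E'
import numpy as np, cv2
from rig import *
def cast(n,uv,z):
    c=get_calibration(n);R=c["R"];t=c["t"]
    d=R.T@np.linalg.inv(c["camera_matrix"])@np.array([*uv,1.]);o=-R.T@t
    return o+d*(z-o[2])/d[2]
def tri(a,b):
    P=[]
    for n in("top","side"):
        c=get_calibration(n);P.append(c["camera_matrix"]@np.c_[c["R"],c["t"]])
    X=cv2.triangulatePoints(P[0],P[1],np.array(a,float),np.array(b,float)).ravel();return X[:3]/X[3]
def proj(n,X):
    c=get_calibration(n);p=c["camera_matrix"]@(c["R"]@np.array(X)+c["t"]);return p[:2]/p[2]
def uz(u,s,o): return (np.array(u)+.5)/s-.5+np.array(o)
E
python3 - <<'E'
from h import *
np.set_printoptions(precision=1,suppress=True)
T=lambda u:uz(u,5.5,(205,135)); S=lambda u:uz(u,6.5,(255,145))
ps=[]
for a,b in(((381,104),(464,192)),((657,398),(318,402))):
    print(cast("top",T(a),80),cast("side",S(b),80),tri(T(a),S(b))); ps.append((cast("top",T(a),80)+cast("side",S(b),80))/2)
d=ps[1]-ps[0]; yaw=np.arctan2(d[1],d[0])-np.arctan2(-160,120); print("len",np.linalg.norm(d),"yaw",np.degrees(yaw),"mid",(ps[0]+ps[1])/2)
# rib top
for q in((447,238),(577,228),(577,255),(460,265)): print("rib top view",cast("top",T(q),110))
for q in((360,228),(415,278),(434,268),(378,218)): print("rib side view",cast("side",S(q),110))
for q in((125,485),(725,425)): print("bottom edge",cast("top",T(q),0))
for q in((330,570),(632,455),(80,262)): print("bottom corner side",cast("side",S(q),0))
t=lambda n,q,z:print(n,q,cast(n,q,z))
t("top",(221,293),0);t("side",(215,197),0)
E
```

```text
[636.6 142.8  80. ] [638.4 143.8  80. ] [636.8 142.4  81.2]
[487.8   9.3  80. ] [487.6  10.8  80. ] [487.5   9.4  81.2]
len 200.42050711666099 yaw -85.22144468516143 mid [562.6  76.7  80. ]
rib top view [564.5 108.4 110. ]
rib top view [568.   45.9 110. ]
rib top view [554.9  46.1 110. ]
rib top view [551.3 102.3 110. ]
rib side view [552.6  98.9 110. ]
rib side view [559.1  47.1 110. ]
rib side view [571.8  50.7 110. ]
rib side view [565.1 103.1 110. ]
bottom edge [455.1 286.2   0. ]
bottom edge [479.6 -25.4   0. ]
bottom corner side [477.1 -25.    0. ]
bottom corner side [661.4 -13.7   0. ]
bottom corner side [454.3 278.    0. ]
top (221, 293) [258.4 303.7   0. ]
side (215, 197) [256.1 287.8   0. ]
```

```bash
cat >> h.py <<'E'
from scipy.spatial.transform import Rotation as Ro
YAW=np.radians(-85.3)
ex=np.array([np.cos(YAW),np.sin(YAW),0]);ey=np.array([-np.sin(YAW),np.cos(YAW),0])
O=np.array([562.6,76.7,0])-60*ex
def W(b): return O+b[0]*ex+b[1]*ey+np.array([0,0,b[2]])
def B(w): d=np.array(w)-O; return np.array([d@ex,d@ey,d[2]])
def cur():
    s=sense();q=s["ee_rot"];return s["eef_pos"],Ro.from_quat([q[1],q[2],q[3],q[0]]),s
def Rt(lean=0,yaw=0):
    # tool down, y along box y, z along box x; lean (rad) about -box y: fingers toward +box x
    R0=Ro.from_matrix(np.c_[[0,0,-1],ey,ex]); return Ro.from_rotvec([0,0,yaw])*Ro.from_rotvec(-lean*ey)*R0
def plan(p,R):
    P,C,s=cur()
    print("t",round(s["time_s"],2),"pos",P.round(1),"box",B(P).round(1),"F",s["force"].round(1),"grip",round(s["grip_width"],3),"j",s["joints"].round(2))
    print("turn (tool)",(C.inv()*R).as_rotvec().round(3))
    print("shift in present frame",C.inv().apply(np.array(p)-P).round(1)," in target frame",R.inv().apply(np.array(p)-P).round(1))
E
python3 - <<'E'
from h import *
print("axes",cur()[1].as_matrix().round(2),Rt().as_matrix().round(2))
plan(W([60,0,160]),Rt())
for n,q,z in(("top",(498,193),75),("side",(399,320),75)):print("jigger",cast(n,q,z))
E
```

```text
axes [[-0.    0.23  0.97]
 [-0.    0.97 -0.23]
 [-1.   -0.   -0.  ]] [[ 0.    1.    0.08]
 [-0.    0.08 -1.  ]
 [-1.    0.    0.  ]]
t 0.1 pos [119.  511.1 230.8] box [-409.3 -406.5  230.8] F [0.2 0.3 0.9] grip 0.998 j [ 1.12  0.31  1.5  -0.    1.33 -0.22]
turn (tool) [1.26e+00 1.00e-03 1.00e-03]
shift in present frame [  71.  -322.4  530.6]  in target frame [ 70.8 406.5 469.3]
jigger [ 516.03594131 -460.71477447   75.        ]
jigger [ 518.37912007 -465.37127239   75.        ]
```

Call:
{"api": "jog_arm", "payload": {
  "increments": [
    {"y": -27,"z": 44},
    {"y": -27,"z": 44},
    {"y": -27,"z": 44},
    {"y": -27,"z": 44},
    {"y": -27,"z": 44}
  ]
}}

```text
schema error: expected keys rx, ry, rz, x, y, z, hand
```

Call:
{"api": "jog_arm", "payload": {
  "increments": [
    {"y": -27,"z": 44},
    {"y": -27,"z": 44},
    {"y": -27,"z": 44},
    {"y": -27,"z": 44},
    {"y": -27,"z": 44}
  ]
}}

```text
schema error: expected keys rx, ry, rz, x, y, z, hand
```

Call:
{"api": "jog_arm", "payload": {
  "increments": [
    {"rx": 0.18},
    {"rx": 0.18},
    {"rx": 0.18},
    {"rx": 0.18},
    {"rx": 0.18}
  ]
}}

```text
schema error: expected keys rx, ry, rz, x, y, z, hand
```

Call:
{"api": "jog_arm", "payload": {
  "increments": [
    {"rx": 0.18},
    {"rx": 0.18},
    {},
    {}
  ]
}}

```text
schema error: expected keys rx, ry, rz, x, y, z, hand
```

```bash
python3 - <<'E'
from h import *
plan(W([60,0,130]),Rt())
E
```

```text
t 0.1 pos [119.  511.1 230.8] box [-409.3 -406.5  230.8] F [0.2 0.3 0.9] grip 0.998 j [ 1.12  0.31  1.5  -0.    1.33 -0.22]
turn (tool) [1.26e+00 1.00e-03 1.00e-03]
shift in present frame [ 101.  -322.4  530.6]  in target frame [100.8 406.5 469.3]
```

All keys are needed in every row.

Call:
{"api": "jog_arm", "payload": {
  "increments": [
    {"rx": 0,"ry": 0,"rz": 0,"x": 0,"y": -27,"z": 44,"hand": 85},
    {"rx": 0,"ry": 0,"rz": 0,"x": 0,"y": -27,"z": 44,"hand": 85},
    {"rx": 0,"ry": 0,"rz": 0,"x": 0,"y": -27,"z": 44,"hand": 85},
    {"rx": 0,"ry": 0,"rz": 0,"x": 0,"y": -27,"z": 44,"hand": 85},
    {"rx": 0,"ry": 0,"rz": 0,"x": 0,"y": -27,"z": 44,"hand": 85}
  ]
}}

```text
time_s: 0.72
eef_pos: [303.6, 328.6, 231.2]
ee_rot: [0.702, 0.081, 0.703, -0.081]
force: [0.3, 0.3, -0.0]
grip_width: 0.993
```

Call:
{"api": "jog_arm", "payload": {
  "increments": [
    {"rx": 0,"ry": 0,"rz": 0,"x": 0,"y": -27,"z": 44,"hand": 85},
    {"rx": 0,"ry": 0,"rz": 0,"x": 0,"y": -27,"z": 44,"hand": 85},
    {"rx": 0,"ry": 0,"rz": 0,"x": 0,"y": -27,"z": 44,"hand": 85},
    {"rx": 0,"ry": 0,"rz": 0,"x": 0,"y": -27,"z": 44,"hand": 85},
    {"rx": 0,"ry": 0,"rz": 0,"x": 0,"y": -27,"z": 44,"hand": 85}
  ]
}}

```text
time_s: 1.35
eef_pos: [487.3, 147.1, 231.1]
ee_rot: [0.702, 0.081, 0.703, -0.081]
force: [0.7, 0.8, -0.9]
grip_width: 0.994
```

Call:
{"api": "jog_arm", "payload": {
  "increments": [
    {"rx": 0.18,"ry": 0,"rz": 0,"x": 0,"y": 0,"z": 0,"hand": 85},
    {"rx": 0.18,"ry": 0,"rz": 0,"x": 0,"y": 0,"z": 0,"hand": 85},
    {"rx": 0.18,"ry": 0,"rz": 0,"x": 0,"y": 0,"z": 0,"hand": 85},
    {"rx": 0.18,"ry": 0,"rz": 0,"x": 0,"y": 0,"z": 0,"hand": 85},
    {"rx": 0.18,"ry": 0,"rz": 0,"x": 0,"y": 0,"z": 0,"hand": 85}
  ]
}}

```text
time_s: 1.98
eef_pos: [486.2, 148.5, 231.0]
ee_rot: [0.596, 0.38, 0.597, -0.38]
force: [0.6, 0.1, 0.2]
grip_width: 0.994
```

Call:
{"api": "jog_arm", "payload": {
  "increments": [
    {"rx": 0.18,"ry": 0,"rz": 0,"x": 0,"y": 0,"z": 0,"hand": 85},
    {"rx": 0.18,"ry": 0,"rz": 0,"x": 0,"y": 0,"z": 0,"hand": 85},
    {"rx": 0,"ry": 0,"rz": 0,"x": 0,"y": 0,"z": 0,"hand": 85},
    {"rx": 0,"ry": 0,"rz": 0,"x": 0,"y": 0,"z": 0,"hand": 85}
  ]
}}

```text
time_s: 2.48
eef_pos: [486.3, 148.6, 231.1]
ee_rot: [0.521, 0.478, 0.521, -0.478]
force: [0.2, 0.4, -0.4]
grip_width: 0.996
```

```bash
python3 - <<'E'
from h import *
plan(W([60,0,130]),Rt())
E
```

```text
t 2.48 pos [486.3 148.6 231.1] box [-17.9 -70.1 231.1] F [ 0.2  0.4 -0.4] grip 0.996 j [ 0.07  0.28  1.55 -0.    1.32 -0.02]
turn (tool) [0.003 0.    0.   ]
shift in present frame [101.1  69.9  78.1]  in target frame [101.1  70.1  77.9]
```

Call:
{"api": "jog_arm", "payload": {
  "increments": [
    {"rx": 0.003,"ry": 0,"rz": 0,"x": 0,"y": 35,"z": 39,"hand": 85},
    {"rx": 0,"ry": 0,"rz": 0,"x": 0,"y": 35,"z": 39,"hand": 85},
    {"rx": 0,"ry": 0,"rz": 0,"x": 40,"y": 0,"z": 0,"hand": 85},
    {"rx": 0,"ry": 0,"rz": 0,"x": 40,"y": 0,"z": 0,"hand": 85},
    {"rx": 0,"ry": 0,"rz": 0,"x": 0,"y": 0,"z": 0,"hand": 85}
  ]
}}

```text
time_s: 3.1
eef_pos: [561.1, 76.5, 149.0]
ee_rot: [0.518, 0.478, 0.521, -0.481]
force: [-0.0, -0.2, 0.8]
grip_width: 0.996
```

```bash
python3 - <<'E'
from h import *
plan(W([60,0,84]),Rt())
for n in("side","top"):
    im=cv2.cvtColor(capture(n),cv2.COLOR_RGB2BGR); u=proj(n,W([60,0,100])).astype(int)
    a=im[max(u[1]-80,0):u[1]+80,u[0]-100:u[0]+100];cv2.imwrite(f"pics/{n}1.png",cv2.resize(a,None,fx=3,fy=3,interpolation=cv2.INTER_CUBIC))
E
```

```text
t 3.1 pos [561.1  76.5 149. ] box [ 60.1  -1.5 149. ] F [-0.  -0.2  0.8] grip 0.996 j [-0.07  0.48  1.48 -0.    1.19 -0.15]
turn (tool) [-0.001 -0.001  0.006]
shift in present frame [65.   1.9 -0.1]  in target frame [65.   1.5 -0.1]
```

View pics/side1.png

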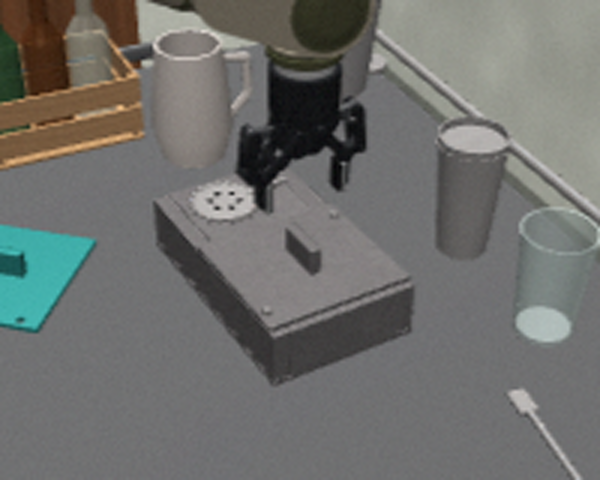

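The side view shows the open fingers straddling the rib (rib at crop pixel (305,250)). I'll descend and close.

Call:
{"api": "jog_arm", "payload": {
  "increments": [
    {"rx": 0,"ry": 0,"rz": 0.006,"x": 25,"y": 1.5,"z": 0,"hand": 85},
    {"rx": 0,"ry": 0,"rz": 0,"x": 25,"y": 0,"z": 0,"hand": 85},
    {"rx": 0,"ry": 0,"rz": 0,"x": 14,"y": 0,"z": 0,"hand": 85},
    {"rx": 0,"ry": 0,"rz": 0,"x": 0,"y": 0,"z": 0,"hand": 40},
    {"rx": 0,"ry": 0,"rz": 0,"x": 0,"y": 0,"z": 0,"hand": 20}
  ],
  "force": 40
}}

```text
time_s: 3.82
eef_pos: [564.9, 76.6, 88.7]
ee_rot: [0.521, 0.482, 0.517, -0.478]
force: [-0.3, 0.1, -0.2]
grip_width: 0.597
```

Call:
{"api": "jog_arm", "payload": {
  "increments": [
    {"rx": 0,"ry": 0,"rz": 0,"x": 0,"y": 0,"z": 0,"hand": 5},
    {"rx": 0,"ry": 0,"rz": 0,"x": 0,"y": 0,"z": 0,"hand": 5},
    {"rx": 0,"ry": 0,"rz": 0,"x": 0,"y": 0,"z": 0,"hand": 5},
    {"rx": 0,"ry": 0,"rz": 0,"x": 0,"y": 0,"z": 0,"hand": 5},
    {"rx": 0,"ry": 0,"rz": 0,"x": 0,"y": 0,"z": 0,"hand": 5}
  ],
  "force": 40
}}

```text
time_s: 4.45
eef_pos: [564.4, 76.6, 88.0]
ee_rot: [0.521, 0.482, 0.518, -0.478]
force: [-1.2, -0.2, 5.4]
grip_width: 0.153
```

```bash
python3 - <<'E'
from h import *
plan(W([60,0,84]),Rt())
E
```

```text
t 4.45 pos [564.4  76.6  88. ] box [60.3  1.8 88. ] F [-1.2 -0.2  5.4] grip 0.153 j [-0.07  0.55  1.54  0.    1.04 -0.15]
turn (tool) [-0.003  0.    -0.007]
shift in present frame [ 3.9 -1.8 -0.2]  in target frame [ 4.  -1.8 -0.3]
```

Call:
{"api": "jog_arm", "payload": {
  "increments": [
    {"rx": 0,"ry": 0,"rz": 0,"x": -5,"y": 0,"z": 0,"hand": 5},
    {"rx": 0,"ry": 0,"rz": 0,"x": -8,"y": 0,"z": 0,"hand": 5},
    {"rx": 0,"ry": 0,"rz": 0,"x": -12,"y": 0,"z": 0,"hand": 5},
    {"rx": 0,"ry": 0,"rz": 0,"x": -25,"y": 0,"z": 0,"hand": 5},
    {"rx": 0,"ry": 0,"rz": 0,"x": 0,"y": 0,"z": 0,"hand": 5}
  ]
}}

```text
time_s: 5.08
eef_pos: [564.8, 76.5, 139.3]
ee_rot: [0.522, 0.482, 0.517, -0.477]
force: [-0.6, -0.1, -2.6]
grip_width: 0.155
```

```bash
python3 - <<'E'
from h import *
plan([510,-275,138],Rt())
for n in("side","top"):
    im=cv2.cvtColor(capture(n),cv2.COLOR_RGB2BGR); u=proj(n,W([60,0,100])).astype(int)
    a=im[max(u[1]-80,0):u[1]+80,u[0]-100:u[0]+100];cv2.imwrite(f"pics/{n}2.png",cv2.resize(a,None,fx=4,fy=3.7,interpolation=cv2.INTER_CUBIC))
E
```

```text
t 5.08 pos [564.8  76.5 139.3] box [ 60.4   2.2 139.3] F [-0.6 -0.1 -2.6] grip 0.155 j [-0.07  0.49  1.49  0.    1.15 -0.15]
turn (tool) [-0.003  0.001 -0.01 ]
shift in present frame [  0.7 -82.4 346.1]  in target frame [  1.3 -83.5 345.8]
```

View pics/side2.png

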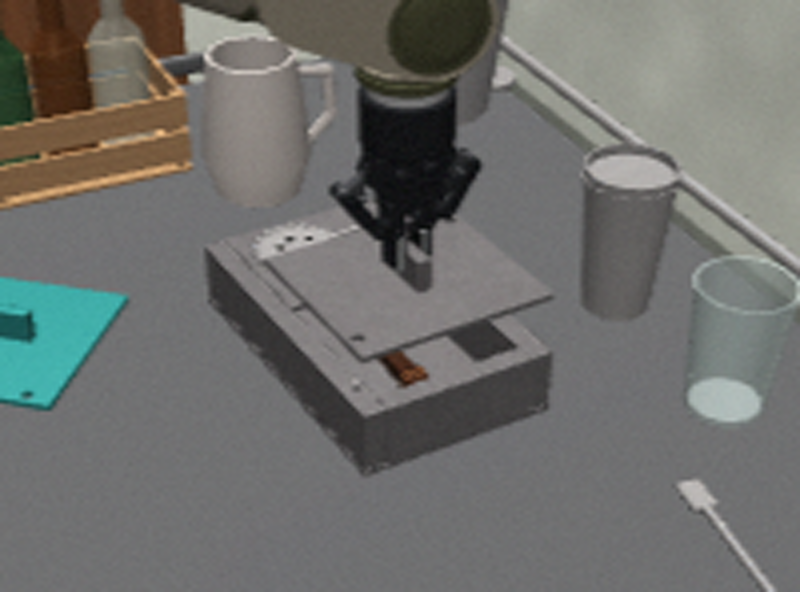

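The cover is lifted and level, with the muddler head visible at crop pixel (405,368). I'll carry it to the clear area.

Call:
{"api": "jog_arm", "payload": {
  "increments": [
    {"rx": -0.003,"ry": 0,"rz": -0.01,"x": 0,"y": -10,"z": 30,"hand": 5},
    {"rx": 0,"ry": 0,"rz": 0,"x": 0,"y": -12,"z": 50,"hand": 5},
    {"rx": 0,"ry": 0,"rz": 0,"x": 0,"y": -12,"z": 50,"hand": 5},
    {"rx": 0,"ry": 0,"rz": 0,"x": 0,"y": -12,"z": 50,"hand": 5},
    {"rx": 0,"ry": 0,"rz": 0,"x": 0,"y": -12,"z": 50,"hand": 5}
  ]
}}

```text
time_s: 5.8
eef_pos: [523.9, -158.8, 136.4]
ee_rot: [0.519, 0.478, 0.522, -0.48]
force: [1.3, 0.2, -2.1]
grip_width: 0.155
```

Call:
{"api": "jog_arm", "payload": {
  "increments": [
    {"rx": 0,"ry": 0,"rz": 0,"x": 0,"y": -12,"z": 50,"hand": 5},
    {"rx": 0,"ry": 0,"rz": 0,"x": 0,"y": -10,"z": 40,"hand": 5},
    {"rx": 0,"ry": 0,"rz": 0,"x": 0,"y": -3,"z": 25,"hand": 5},
    {"rx": 0,"ry": 0,"rz": 0,"x": 0,"y": 0,"z": 0,"hand": 5},
    {"rx": 0,"ry": 0,"rz": 0,"x": 0,"y": 0,"z": 0,"hand": 5}
  ]
}}

```text
time_s: 6.42
eef_pos: [509.5, -272.8, 137.1]
ee_rot: [0.519, 0.478, 0.522, -0.48]
force: [0.3, 0.6, -2.5]
grip_width: 0.154
```

```bash
python3 - <<'E'
from h import *
plan([510,-275,18],Rt())
for n in("side","top"):
    im=cv2.cvtColor(capture(n),cv2.COLOR_RGB2BGR);cv2.imwrite(f"pics/{n}3.png",im)
E
```

```text
t 6.42 pos [ 509.5 -272.8  137.1] box [404.  -81.6 137.1] F [ 0.3  0.6 -2.5] grip 0.154 j [-0.69  0.52  1.46 -0.    1.17 -0.78]
turn (tool) [ 0.001 -0.001  0.005]
shift in present frame [119.1   0.9   2.3]  in target frame [119.1   0.3   2.2]
```

View pics/side3.png

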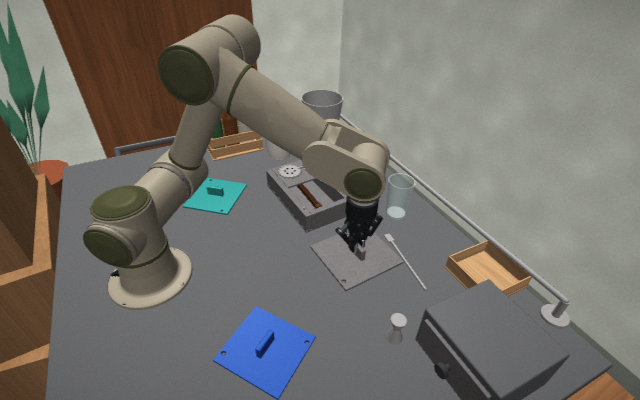

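View pics/top3.png

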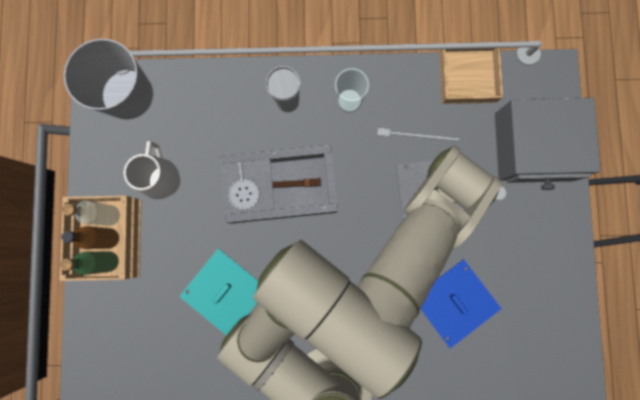

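The cover is level over the clear patch, clear of the spoon (end at (425,288) in side) and the blue plate. Lower gently.

Call:
{"api": "jog_arm", "payload": {
  "increments": [
    {"rx": 0,"ry": 0,"rz": 0.005,"x": 30,"y": 0,"z": 2,"hand": 5},
    {"rx": 0,"ry": 0,"rz": 0,"x": 30,"y": 0,"z": 0,"hand": 5},
    {"rx": 0,"ry": 0,"rz": 0,"x": 25,"y": 0,"z": 0,"hand": 5},
    {"rx": 0,"ry": 0,"rz": 0,"x": 15,"y": 0,"z": 0,"hand": 5},
    {"rx": 0,"ry": 0,"rz": 0,"x": 8,"y": 0,"z": 0,"hand": 5}
  ]
}}

```text
time_s: 7.15
eef_pos: [509.6, -275.6, 29.2]
ee_rot: [0.52, 0.479, 0.52, -0.479]
force: [0.5, -0.7, -1.2]
grip_width: 0.157
```

Call:
{"api": "jog_arm", "payload": {
  "increments": [
    {"rx": 0,"ry": 0,"rz": 0,"x": 2,"y": 0,"z": 0,"hand": 5},
    {"rx": 0,"ry": 0,"rz": 0,"x": 2,"y": 0,"z": 0,"hand": 5},
    {"rx": 0,"ry": 0,"rz": 0,"x": 2,"y": 0,"z": 0,"hand": 5},
    {"rx": 0,"ry": 0,"rz": 0,"x": 0,"y": 0,"z": 0,"hand": 5}
  ]
}}

```text
time_s: 7.65
eef_pos: [509.5, -276.1, 23.7]
ee_rot: [0.52, 0.479, 0.52, -0.479]
force: [0.3, 0.1, -1.5]
grip_width: 0.154
```

```bash
python3 - <<'E'
from h import *
plan([510,-275,18],Rt())
E
```

```text
t 7.65 pos [ 509.5 -276.1   23.7] box [407.3 -81.9  23.7] F [ 0.3  0.1 -1.5] grip 0.154 j [-0.7   0.67  1.54  0.    0.93 -0.78]
turn (tool) [-0.     0.    -0.001]
shift in present frame [ 5.7  0.6 -1.1]  in target frame [ 5.7  0.6 -1.1]
```

Call:
{"api": "jog_arm", "payload": {
  "increments": [
    {"rx": 0,"ry": 0,"rz": 0,"x": 2,"y": 0,"z": 0,"hand": 5},
    {"rx": 0,"ry": 0,"rz": 0,"x": 2,"y": 0,"z": 0,"hand": 5},
    {"rx": 0,"ry": 0,"rz": 0,"x": 1,"y": 0,"z": 0,"hand": 5},
    {"rx": 0,"ry": 0,"rz": 0,"x": 0,"y": 0,"z": 0,"hand": 5}
  ]
}}

```text
time_s: 8.15
eef_pos: [509.4, -276.0, 18.4]
ee_rot: [0.52, 0.479, 0.52, -0.479]
force: [-0.2, 0.6, -2.3]
grip_width: 0.154
```

Call:
{"api": "jog_arm", "payload": {
  "increments": [
    {"rx": 0,"ry": 0,"rz": 0,"x": 1,"y": 0,"z": 0,"hand": 5},
    {"rx": 0,"ry": 0,"rz": 0,"x": 0,"y": 0,"z": 0,"hand": 5}
  ]
}}

```text
time_s: 8.4
eef_pos: [509.5, -276.1, 18.0]
ee_rot: [0.52, 0.479, 0.52, -0.479]
force: [-1.8, 0.8, 2.8]
grip_width: 0.151
```

Contact (force went from -2.3 to +2.8 N). Release by opening, then rise.

Call:
{"api": "jog_arm", "payload": {
  "increments": [
    {"rx": 0,"ry": 0,"rz": 0,"x": 0,"y": 0,"z": 0,"hand": 20},
    {"rx": 0,"ry": 0,"rz": 0,"x": 0,"y": 0,"z": 0,"hand": 40},
    {"rx": 0,"ry": 0,"rz": 0,"x": 0,"y": 0,"z": 0,"hand": 60},
    {"rx": 0,"ry": 0,"rz": 0,"x": 0,"y": 0,"z": 0,"hand": 70},
    {"rx": 0,"ry": 0,"rz": 0,"x": 0,"y": 0,"z": 0,"hand": 70}
  ]
}}

```text
time_s: 9.02
eef_pos: [509.5, -276.1, 17.5]
ee_rot: [0.52, 0.479, 0.52, -0.479]
force: [0.3, -1.0, -0.1]
grip_width: 0.82
```

Call:
{"api": "jog_arm", "payload": {
  "increments": [
    {"rx": 0,"ry": 0,"rz": 0,"x": -15,"y": 0,"z": 0,"hand": 70},
    {"rx": 0,"ry": 0,"rz": 0,"x": -40,"y": 0,"z": 0,"hand": 70},
    {"rx": 0,"ry": 0,"rz": 0,"x": -50,"y": 0,"z": 0,"hand": 70},
    {"rx": 0,"ry": 0,"rz": 0,"x": -50,"y": 0,"z": 0,"hand": 70},
    {"rx": 0,"ry": 0,"rz": 0,"x": 0,"y": 0,"z": 0,"hand": 70}
  ]
}}

```text
time_s: 9.65
eef_pos: [510.6, -277.0, 177.6]
ee_rot: [0.523, 0.479, 0.517, -0.479]
force: [-0.7, -0.4, -0.4]
grip_width: 0.821
```

```bash
python3 - <<'E'
from h import *
plan(W([40,0,160]),Rt())
for n in("side","top"):
    im=cv2.cvtColor(capture(n),cv2.COLOR_RGB2BGR);cv2.imwrite(f"pics/{n}4.png",im)
    if n=="top": a=im[135:235,205:350];cv2.imwrite("pics/top4z.png",cv2.resize(a,None,fx=5.5,fy=5.5,interpolation=cv2.INTER_CUBIC))
    else: a=im[145:235,255:365]; a=cv2.convertScaleAbs(a,alpha=1.5); cv2.imwrite("pics/side4z.png",cv2.resize(a,None,fx=6.5,fy=6.5,interpolation=cv2.INTER_CUBIC))
E
```

```text
t 9.65 pos [ 510.6 -277.   177.6] box [408.3 -80.8 177.6] F [-0.7 -0.4 -0.4] grip 0.821 j [-0.7   0.47  1.41  0.    1.25 -0.78]
turn (tool) [ 0.     0.006 -0.007]
shift in present frame [  15.9   80.7 -368.4]  in target frame [  17.6   80.8 -368.3]
```

View pics/side4.png

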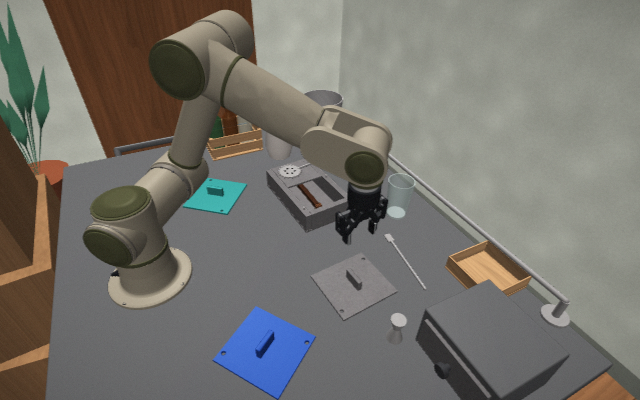

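View pics/top4z.png

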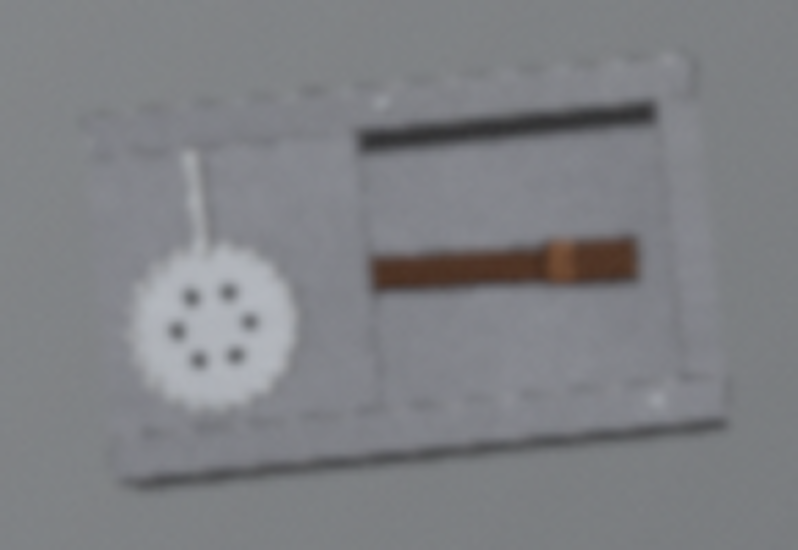

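View pics/side4z.png

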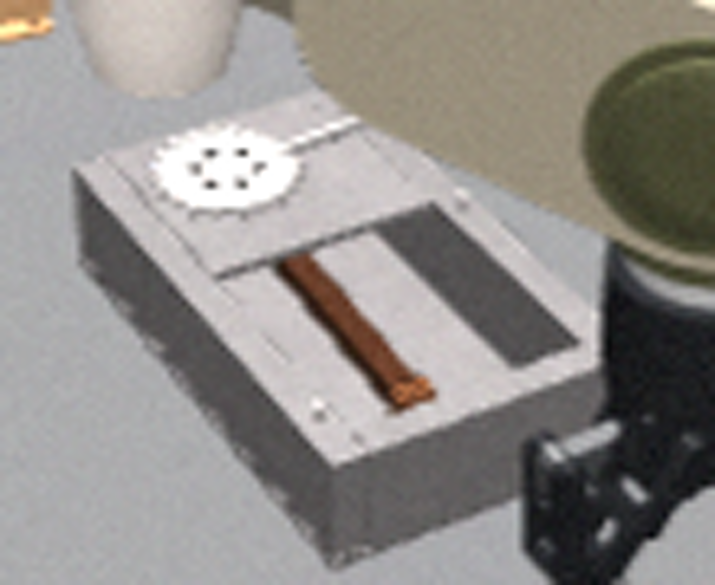

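The cover lies flat, rib up, at about (355,285) in side. The muddler runs from about (372,272) to (638,258) in the top zoom. I'll measure it by mask.

```bash
python3 - <<'E'
from h import *
np.set_printoptions(precision=1,suppress=True)
im=cv2.imread("pics/top4.png");m=np.zeros(im.shape[:2],np.uint8)
i=im.astype(int); m[(i[...,2]-i[...,0]>25)]=255; m[:160]=0;m[205:]=0;m[:,:260]=0;m[:,335:]=0
v,u=np.nonzero(m);P=np.array([B(cast("top",(a,b),27)) for a,b in zip(u,v)])[:,:2]
print(len(P),P.min(0),P.max(0)); 
mid=P[(P[:,0]<65)];hd=P[P[:,0]>90]
for lo,hi in((-5,15),(15,35),(35,55),(55,75),(85,125)):
    q=P[(P[:,0]>lo)&(P[:,0]<hi)];print(lo,q[:,1].min(),q[:,1].max(),q[:,1].mean())
f=np.polyfit(P[:,0],P[:,1],1);print("fit y=",f)
# from zoom edges
T=lambda u:uz(u,5.5,(205,135))
for q,z in(((638,238),28),((638,280),28),((550,245),28),((575,240),28),((372,259),26),((372,290),26),((665,100),70),((685,378),70),((359,150),70),((380,405),70)):print(q,B(cast("top",T(q),z)))
S=lambda u:uz(u,6.5,(255,145))
for q,z in(((391,388),28),((434,393),6),((400,410),6)):print("S",q,B(cast("side",S(q),z)))
im=cv2.imread("pics/side4.png")
for n,q in(("cover","")): pass
E
```

```text
238 [-15.1 -10.5] [115.2   8.5]
-5 -4.917849510901892 7.847700439380729 1.4166715924957012
15 -4.13101627739414 6.098464182227012 0.9825693895716908
35 -6.459858847083227 6.304300984529908 -0.3163165241016823
55 -8.497151214376018 5.9270410032959235 -1.2828100511796185
85 -10.534028492172038 7.299330111757653 -1.9876173991405457
fit y= [-0.   1.5]
(638, 238) [120.   7.  28.]
(638, 280) [117.8 -14.6  28. ]
(550, 245) [74.8  8.1 28. ]
(575, 240) [87.8  9.3 28. ]
(372, 259) [-16.7  10.6  26. ]
(372, 290) [-18.2  -5.4  26. ]
(665, 100) [140.4  68.5  70. ]
(685, 378) [135.8 -70.8  70. ]
(359, 150) [-13.7  59.2  70. ]
(380, 405) [-14.9 -68.6  70. ]
S (391, 388) [ 73.6 -10.   28. ]
S (434, 393) [66.1 22.3  6. ]
S (400, 410) [69.3 -1.4  6. ]Traceback (most recent call last):
  File "<stdin>", line 17, in <module>
ValueError: too many values to unpack (expected 2)
```

Call:
{"api": "jog_arm", "payload": {
  "increments": [
    {"rx": 0,"ry": 0.006,"rz": -0.007,"x": 0,"y": 10,"z": -46,"hand": 70},
    {"rx": 0,"ry": 0,"rz": 0,"x": 0,"y": 10,"z": -46,"hand": 70},
    {"rx": 0,"ry": 0,"rz": 0,"x": 0,"y": 10,"z": -46,"hand": 70},
    {"rx": 0,"ry": 0,"rz": 0,"x": 0,"y": 10,"z": -46,"hand": 60},
    {"rx": 0,"ry": 0,"rz": 0,"x": 0,"y": 10,"z": -46,"hand": 50}
  ]
}}

```text
time_s: 10.38
eef_pos: [539.7, -41.1, 172.3]
ee_rot: [0.516, 0.479, 0.524, -0.48]
force: [0.8, -0.4, 0.9]
grip_width: 0.585
```

Call:
{"api": "jog_arm", "payload": {
  "increments": [
    {"rx": 0.04,"ry": 0,"rz": 0,"x": 0,"y": 10,"z": -46,"hand": 50},
    {"rx": 0,"ry": 0,"rz": 0,"x": 0,"y": 10,"z": -46,"hand": 50},
    {"rx": 0,"ry": 0,"rz": 0,"x": 0,"y": 10,"z": -43,"hand": 50},
    {"rx": 0,"ry": 0,"rz": 0,"x": 20,"y": 0,"z": 0,"hand": 50},
    {"rx": 0,"ry": 0,"rz": 0,"x": 0,"y": 0,"z": 0,"hand": 50}
  ]
}}

```text
time_s: 11.0
eef_pos: [561.3, 94.1, 151.8]
ee_rot: [0.506, 0.488, 0.515, -0.491]
force: [-0.3, -0.1, 0.1]
grip_width: 0.587
```

```bash
python3 - <<'E'
from h import *
plan(W([43,-0.6,90]),Rt(0,-.04))
E
```

```text
t 11.0 pos [561.3  94.1 151.8] box [4.250e+01 1.000e-01 1.518e+02] F [-0.3 -0.1  0.1] grip 0.587 j [-0.04  0.48  1.46  0.01  1.21 -0.09]
turn (tool) [ 0.001 -0.006  0.011]
shift in present frame [61.8 -0.   0.9]  in target frame [61.8 -0.7  0.5]
```

Call:
{"api": "jog_arm", "payload": {
  "increments": [
    {"rx": 0,"ry": -0.006,"rz": 0.011,"x": 0,"y": -0.7,"z": 0.5,"hand": 50},
    {"rx": 0,"ry": 0,"rz": 0,"x": 30,"y": 0,"z": 0,"hand": 50},
    {"rx": 0,"ry": 0,"rz": 0,"x": 30,"y": 0,"z": 0,"hand": 50},
    {"rx": 0,"ry": 0,"rz": 0,"x": 30,"y": 0,"z": 0,"hand": 50},
    {"rx": 0,"ry": 0,"rz": 0,"x": 0,"y": 0,"z": 0,"hand": 50}
  ]
}}

```text
time_s: 11.62
eef_pos: [561.4, 92.8, 63.0]
ee_rot: [0.511, 0.49, 0.51, -0.489]
force: [0.4, -0.9, 1.3]
grip_width: 0.586
```

```bash
python3 - <<'E'
from h import *
plan(W([43,-0.6,8]),Rt(0,-.04))
im=cv2.cvtColor(capture("side"),cv2.COLOR_RGB2BGR)
a=im[120:240,245:375]; a=cv2.convertScaleAbs(a,alpha=1.4); cv2.imwrite("pics/side5.png",cv2.resize(a,None,fx=5,fy=5,interpolation=cv2.INTER_CUBIC))
E
```

```text
t 11.62 pos [561.4  92.8  63. ] box [43.9  0.2 63. ] F [ 0.4 -0.9  1.3] grip 0.586 j [-0.04  0.59  1.55  0.    1.   -0.08]
turn (tool) [-0.001  0.    -0.002]
shift in present frame [55.  -0.9 -0.9]  in target frame [55.  -0.8 -0.8]
```

View pics/side5.png

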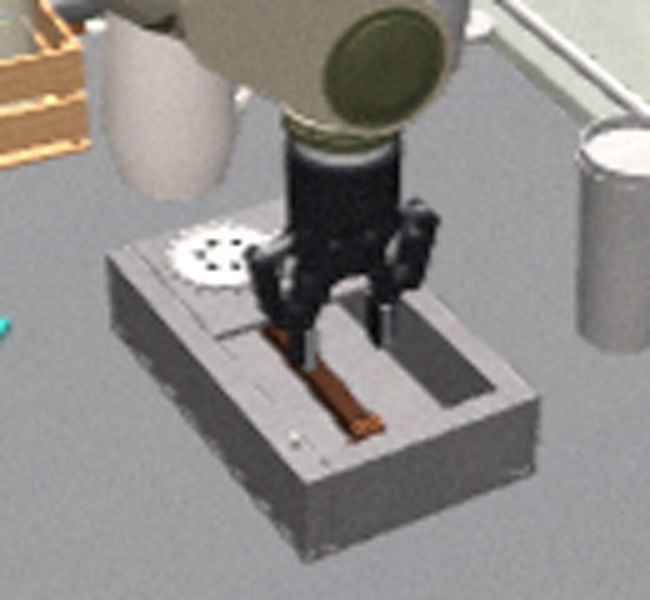

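The fingers straddle the muddler with nothing in the way. I'll lower and close in two calls, watching the force.

Call:
{"api": "jog_arm", "payload": {
  "increments": [
    {"rx": 0,"ry": 0,"rz": 0,"x": 20,"y": -0.8,"z": -0.8,"hand": 50},
    {"rx": 0,"ry": 0,"rz": 0,"x": 20,"y": 0,"z": 0,"hand": 50},
    {"rx": 0,"ry": 0,"rz": 0,"x": 10,"y": 0,"z": 0,"hand": 50},
    {"rx": 0,"ry": 0,"rz": 0,"x": 4,"y": 0,"z": 0,"hand": 50},
    {"rx": 0,"ry": 0,"rz": 0,"x": 0,"y": 0,"z": 0,"hand": 40}
  ]
}}

```text
time_s: 12.3
eef_pos: [562.2, 94.0, 10.7]
ee_rot: [0.512, 0.491, 0.509, -0.488]
force: [-0.1, -0.7, 0.5]
grip_width: 0.471
```

Call:
{"api": "jog_arm", "payload": {
  "increments": [
    {"rx": 0,"ry": 0,"rz": 0,"x": 0,"y": 0,"z": 0,"hand": 24},
    {"rx": 0,"ry": 0,"rz": 0,"x": 0,"y": 0,"z": 0,"hand": 24},
    {"rx": 0,"ry": 0,"rz": 0,"x": 0,"y": 0,"z": 0,"hand": 24}
  ]
}}

```text
time_s: 12.68
eef_pos: [561.9, 94.0, 10.2]
ee_rot: [0.512, 0.491, 0.509, -0.488]
force: [-0.3, -0.3, 0.1]
grip_width: 0.281
```

Call:
{"api": "jog_arm", "payload": {
  "increments": [
    {"rx": 0,"ry": 0,"rz": 0,"x": 0,"y": 0,"z": 0,"hand": 10},
    {"rx": 0,"ry": 0,"rz": 0,"x": 0,"y": 0,"z": 0,"hand": 5},
    {"rx": 0,"ry": 0,"rz": 0,"x": 0,"y": 0,"z": 0,"hand": 5},
    {"rx": 0,"ry": 0,"rz": 0,"x": 0,"y": 0,"z": 0,"hand": 5}
  ],
  "force": 60
}}

```text
time_s: 13.18
eef_pos: [562.0, 94.0, 10.4]
ee_rot: [0.512, 0.491, 0.509, -0.488]
force: [-0.7, -0.6, 5.7]
grip_width: 0.191
```

```bash
python3 - <<'E'
from h import *
plan(W([43,-0.6,8]),Rt(0,-.04))
E
```

```text
t 13.18 pos [562.   94.   10.4] box [42.7  0.9 10.4] F [-0.7 -0.6  5.7] grip 0.191 j [-0.04  0.67  1.58  0.    0.89 -0.08]
turn (tool) [-0.     0.    -0.005]
shift in present frame [ 2.4 -1.5  0.4]  in target frame [ 2.4 -1.4  0.4]
```

```bash
cat >> h.py <<'E'
TA=np.array([-122.,17.])  # tail centre (box x,z) at grasp
TCP0=np.array([42.7,10.4]); REL=TCP0-TA; Y0=0.9
def tgt(th,tail):
    c,s=np.cos(th),np.sin(th); r=[REL[0]*c-REL[1]*s, REL[0]*s+REL[1]*c]
    return np.array([tail[0]+r[0],Y0,tail[1]+r[1]])
def rows(seq):
    P,C,s=cur();print("t",round(s["time_s"],2),"boxTCP",B(P).round(1),"F",s["force"].round(1),"grip",round(s["grip_width"],3))
    m=C.as_matrix();th0=np.arctan2(m[:,0]@ex,-m[2,0]);print("lean deg",np.degrees(th0).round(2))
    p=B(P)
    for th,tail in seq:
        th=np.radians(th);q=tgt(th,tail);d=q-p
        # tool x = (sin th,-cos th), tool z=(cos,sin) in box x,z at th0
        x=d[0]*np.sin(th0)-d[2]*np.cos(th0); z=d[0]*np.cos(th0)+d[2]*np.sin(th0)
        print("ry %.3f x %.1f z %.1f"%(th0-th,x,z),"tcp",q.round(1)); p=q;th0=th
E
python3 - <<'E'
from h import *
rows([(0,(-122,18.5)),(4,(-122,18.5)),(8,(-122,18.5)),(12,(-121,18.5)),(16,(-120,18.5))])
E
```

```text
t 13.18 boxTCP [42.7  0.9 10.4] F [-0.7 -0.6  5.7] grip 0.191
lean deg 0.03
ry 0.001 x -1.5 z -0.0 tcp [42.7  0.9 11.9]
ry -0.070 x -11.5 z 0.1 tcp [42.8  0.9 23.4]
ry -0.070 x -11.5 z 0.1 tcp [42.   0.9 34.9]
ry -0.070 x -11.4 z 1.0 tcp [41.5  0.9 46.3]
ry -0.070 x -11.3 z 1.0 tcp [40.1  0.9 57.6]
```

Call:
{"api": "jog_arm", "payload": {
  "increments": [
    {"rx": 0,"ry": 0,"rz": 0,"x": -1.5,"y": 0,"z": 0,"hand": 5},
    {"rx": 0,"ry": -0.035,"rz": 0,"x": -5.7,"y": 0,"z": 0,"hand": 5},
    {"rx": 0,"ry": -0.035,"rz": 0,"x": -5.7,"y": 0,"z": 0,"hand": 5},
    {"rx": 0,"ry": 0,"rz": 0,"x": 0,"y": 0,"z": 0,"hand": 5}
  ]
}}

```text
time_s: 13.68
eef_pos: [561.5, 94.6, 22.8]
ee_rot: [0.529, 0.473, 0.491, -0.505]
force: [-0.4, -0.9, -0.7]
grip_width: 0.189
```

```bash
python3 - <<'E'
from h import *
rows([(4,(-122,18.5)),(8,(-122,18.5)),(12,(-121,18.5)),(16,(-120,18.5))])
im=cv2.cvtColor(capture("side"),cv2.COLOR_RGB2BGR)
a=im[120:240,245:375]; a=cv2.convertScaleAbs(a,alpha=1.4); cv2.imwrite("pics/side6.png",cv2.resize(a,None,fx=5,fy=5,interpolation=cv2.INTER_CUBIC))
E
```

```text
t 13.68 boxTCP [42.1  0.4 22.8] F [-0.4 -0.9 -0.7] grip 0.189
lean deg 4.02
ry 0.000 x -0.6 z 0.7 tcp [42.8  0.9 23.4]
ry -0.070 x -11.5 z 0.1 tcp [42.   0.9 34.9]
ry -0.070 x -11.4 z 1.0 tcp [41.5  0.9 46.3]
ry -0.070 x -11.3 z 1.0 tcp [40.1  0.9 57.6]
```

View pics/side6.png

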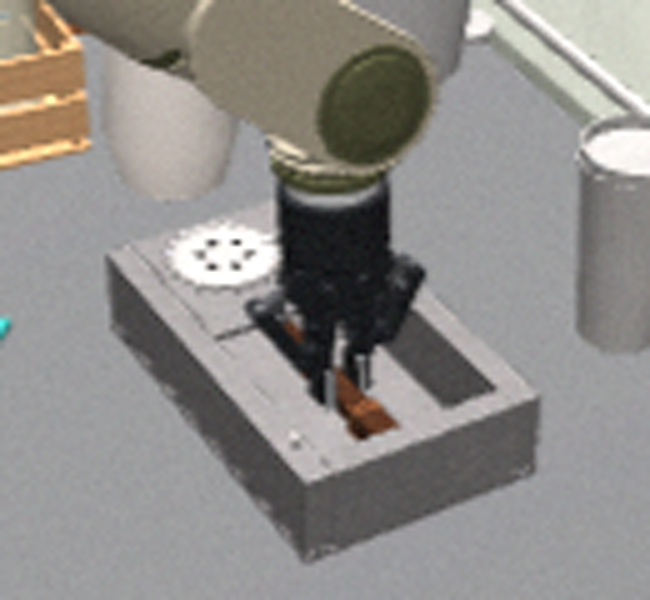

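The head is rising in the grip with low force. I'll continue to about 16°.

Call:
{"api": "jog_arm", "payload": {
  "increments": [
    {"rx": 0,"ry": -0.035,"rz": 0,"x": -6,"y": 0.3,"z": 0.6,"hand": 5},
    {"rx": 0,"ry": -0.035,"rz": 0,"x": -5.7,"y": 0,"z": 0.1,"hand": 5},
    {"rx": 0,"ry": -0.035,"rz": 0,"x": -5.7,"y": 0,"z": 0.5,"hand": 5},
    {"rx": 0,"ry": -0.035,"rz": 0,"x": -5.7,"y": 0,"z": 0.5,"hand": 5},
    {"rx": 0,"ry": 0,"rz": 0,"x": 0,"y": 0,"z": 0,"hand": 5}
  ]
}}

```text
time_s: 14.35
eef_pos: [561.7, 95.6, 45.7]
ee_rot: [0.562, 0.437, 0.453, -0.537]
force: [-0.2, -0.5, -1.8]
grip_width: 0.195
```

```bash
python3 - <<'E'
from h import *
rows([(14,(-120.5,18.5)),(16,(-120,18.5)),(16.5,(-119,18.5))])
E
```

```text
t 14.35 boxTCP [41.1  0.7 45.7] F [-0.2 -0.5 -1.8] grip 0.195
lean deg 12.0
ry -0.035 x -6.1 z 1.1 tcp [40.9  0.9 51.9]
ry -0.035 x -5.6 z 0.6 tcp [40.1  0.9 57.6]
ry -0.009 x -1.2 z 1.0 tcp [40.8  0.9 58.9]
```

Call:
{"api": "jog_arm", "payload": {
  "increments": [
    {"rx": 0,"ry": -0.035,"rz": 0,"x": -6,"y": 0,"z": 1,"hand": 5},
    {"rx": 0,"ry": -0.035,"rz": 0,"x": -5.6,"y": 0,"z": 0.6,"hand": 5},
    {"rx": 0,"ry": -0.005,"rz": 0,"x": -0.8,"y": 0,"z": 1,"hand": 5},
    {"rx": 0,"ry": 0,"rz": 0,"x": 0,"y": 0,"z": 0,"hand": 5}
  ]
}}

```text
time_s: 14.85
eef_pos: [561.6, 95.4, 58.3]
ee_rot: [0.578, 0.416, 0.432, -0.553]
force: [-0.7, -0.2, -2.5]
grip_width: 0.201
```

```bash
python3 - <<'E'
from h import *
rows([(16.3,(-119,18.5))])
for n in("side","top"):
    im=cv2.cvtColor(capture(n),cv2.COLOR_RGB2BGR);cv2.imwrite(f"pics/{n}7.png",im)
    a=im[120:240,245:375] if n=="side" else im[135:235,205:350]
    a=cv2.convertScaleAbs(a,alpha=1.4); cv2.imwrite(f"pics/{n}7z.png",cv2.resize(a,None,fx=5,fy=5,interpolation=cv2.INTER_CUBIC))
E
```

```text
t 14.85 boxTCP [41.3  0.6 58.3] F [-0.7 -0.2 -2.5] grip 0.201
lean deg 16.28
ry -0.000 x -0.2 z -0.3 tcp [40.9  0.9 58.4]
```

View pics/side7z.png

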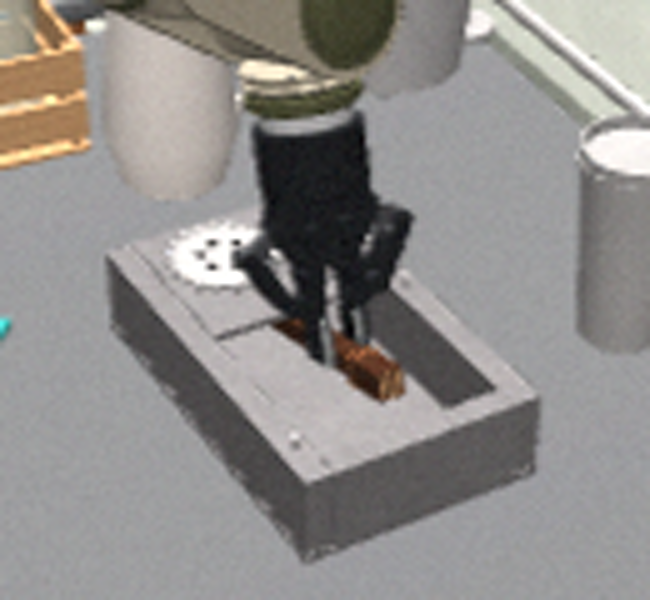

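View pics/top7z.png

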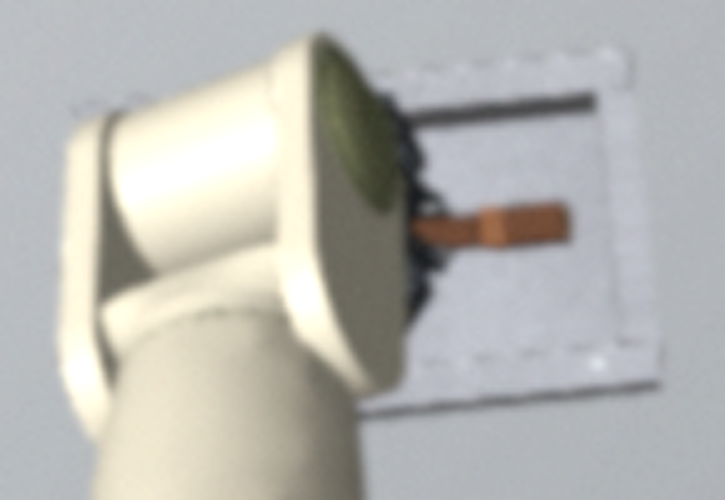

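```bash
python3 - <<'E'
from h import *
S=lambda u:uz(u,5,(245,120));T=lambda u:uz(u,5,(205,135))
for s,t in(((389,385),(570,222)),((403,373),(569,203)),((385,401),(571,242)),((373,366),(569,203)),):
  try: print(B(tri(T(t),S(s))).round(1))
  except Exception as e: print(e)
h=tgt(np.radians(16.3),(-119,18.5));c,s_=np.cos(np.radians(16.3)),np.sin(np.radians(16.3))
hc=np.array([-119+240*c,0,18.5+240*s_]);print("expected head centre",hc.round(1))
for e in(-11,11):
  for f in (-11,11):
    X=W([hc[0]-s_*e,-3.5+f,hc[2]+c*e]);print("corner",e,f,"side",((proj("side",X)-[245,120])*5).round(),"top",((proj("top",X)-[205,135])*5).round())
E
```

```text
[114.1  -4.5  87.3]
[114.7   5.2  94. ]
[114.5 -11.8  76.3]
[111.6  -2.6 103. ]
expected head centre [111.4   0.   85.9]
corner -11 -11 side [375. 402.] top [571. 242.]
corner -11 11 side [403. 392.] top [567. 202.]
corner 11 -11 side [371. 372.] top [559. 238.]
corner 11 11 side [399. 362.] top [554. 197.]
```

Triangulated head is at about z 86 (expected 85.9), so it is tilted as planned. Now pull along its axis (tool +z).

Call:
{"api": "jog_arm", "payload": {
  "increments": [
    {"rx": 0,"ry": 0,"rz": 0,"x": 0,"y": 0,"z": 8,"hand": 5},
    {"rx": 0,"ry": 0,"rz": 0,"x": 0,"y": 0,"z": 12,"hand": 5},
    {"rx": 0,"ry": 0,"rz": 0,"x": 0,"y": 0,"z": 12,"hand": 5},
    {"rx": 0,"ry": 0,"rz": 0,"x": 0,"y": 0,"z": 12,"hand": 5},
    {"rx": 0,"ry": 0,"rz": 0,"x": 0,"y": 0,"z": 0,"hand": 5}
  ]
}}

```text
time_s: 15.58
eef_pos: [563.7, 52.5, 71.5]
ee_rot: [0.579, 0.417, 0.431, -0.553]
force: [-0.5, -0.6, -1.4]
grip_width: 0.197
```

```bash
python3 - <<'E'
from h import *
c,s=np.cos(np.radians(16.3)),np.sin(np.radians(16.3))
rows([(16.3,(-119+44*c,18.5+44*s)),(16.3,(-119+120*c,18.5+120*s))])
E
```

```text
t 15.57 boxTCP [84.2 -0.9 71.5] F [-0.5 -0.6 -1.4] grip 0.197
lean deg 16.34
ry 0.001 x 0.4 z -1.2 tcp [83.2  0.9 70.7]
ry 0.000 x 0.0 z 76.0 tcp [156.1   0.9  92.1]
```

Call:
{"api": "jog_arm", "payload": {
  "increments": [
    {"rx": 0,"ry": 0,"rz": 0,"x": 0,"y": 0,"z": 15,"hand": 5},
    {"rx": 0,"ry": 0,"rz": 0,"x": 0,"y": 0,"z": 20,"hand": 5},
    {"rx": 0,"ry": 0,"rz": 0,"x": 0,"y": 0,"z": 20,"hand": 5},
    {"rx": 0,"ry": 0,"rz": 0,"x": 0,"y": 0,"z": 25,"hand": 5},
    {"rx": 0,"ry": 0,"rz": 0,"x": 0,"y": 0,"z": 0,"hand": 5}
  ]
}}

```text
time_s: 16.2
eef_pos: [566.9, -25.4, 94.4]
ee_rot: [0.578, 0.417, 0.43, -0.554]
force: [0.5, 0.7, -1.9]
grip_width: 0.194
```

```bash
python3 - <<'E'
from h import *
c,s=np.cos(np.radians(16.3)),np.sin(np.radians(16.3))
rows([(16.3,(-119+124*c,18.5+124*s)),(16.3,(5,170))])
im=cv2.cvtColor(capture("side"),cv2.COLOR_RGB2BGR)
a=im[120:240,245:375]; a=cv2.convertScaleAbs(a,alpha=1.4); cv2.imwrite("pics/side8.png",cv2.resize(a,None,fx=5,fy=5,interpolation=cv2.INTER_CUBIC))
E
```

```text
t 16.2 boxTCP [162.1  -4.1  94.4] F [ 0.5  0.7 -1.9] grip 0.194
lean deg 16.37
ry 0.001 x 0.6 z -2.4 tcp [159.9   0.9  93.2]
ry 0.000 x -110.6 z 37.5 tcp [164.9   0.9 209.9]
```

View pics/side8.png

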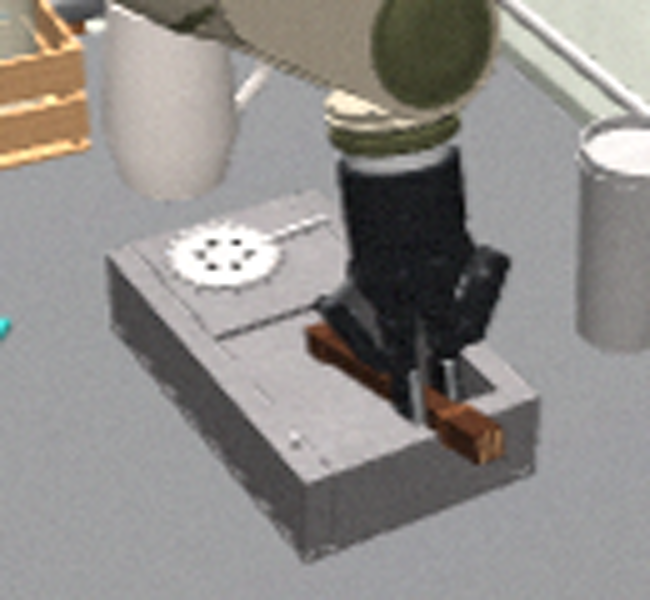

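The tail end is visible at (320,345), clear of the hood edge. Lift straight up.

Call:
{"api": "jog_arm", "payload": {
  "increments": [
    {"rx": 0,"ry": 0,"rz": 0,"x": -14.4,"y": 0,"z": 4.2,"hand": 5},
    {"rx": 0,"ry": 0,"rz": 0,"x": -28.8,"y": 0,"z": 8.4,"hand": 5},
    {"rx": 0,"ry": 0,"rz": 0,"x": -38.4,"y": 0,"z": 11.2,"hand": 5},
    {"rx": 0,"ry": 0,"rz": 0,"x": -38.4,"y": 0,"z": 11.2,"hand": 5},
    {"rx": 0,"ry": 0,"rz": 0,"x": -19.2,"y": 0,"z": 5.6,"hand": 5}
  ]
}}

```text
time_s: 16.88
eef_pos: [566.3, -22.4, 241.9]
ee_rot: [0.58, 0.417, 0.43, -0.552]
force: [-0.4, 0.3, -1.8]
grip_width: 0.196
```

Call:
{"api": "jog_arm", "payload": {
  "increments": [
    {"rx": 0,"ry": 0,"rz": 0,"x": -14.4,"y": 0,"z": 4.2,"hand": 5},
    {"rx": 0,"ry": 0,"rz": 0,"x": -8,"y": 0,"z": 2.4,"hand": 5},
    {"rx": 0,"ry": 0,"rz": 0,"x": 0,"y": 0,"z": 0,"hand": 5},
    {"rx": 0,"ry": 0,"rz": 0,"x": 0,"y": 0,"z": 0,"hand": 5},
    {"rx": 0,"ry": 0,"rz": 0,"x": 0,"y": 0,"z": 0,"hand": 5}
  ]
}}

```text
time_s: 17.5
eef_pos: [565.6, -23.1, 261.3]
ee_rot: [0.578, 0.416, 0.432, -0.553]
force: [0.2, 0.1, -2.4]
grip_width: 0.194
```

```bash
python3 - <<'E'
from h import *
rows([])
for n in("side","top"):
    im=cv2.cvtColor(capture(n),cv2.COLOR_RGB2BGR);cv2.imwrite(f"pics/{n}9.png",im)
E
```

```text
t 17.5 boxTCP [159.7  -5.2 261.3] F [ 0.2  0.1 -2.4] grip 0.194
lean deg 16.33
```

View pics/side9.png

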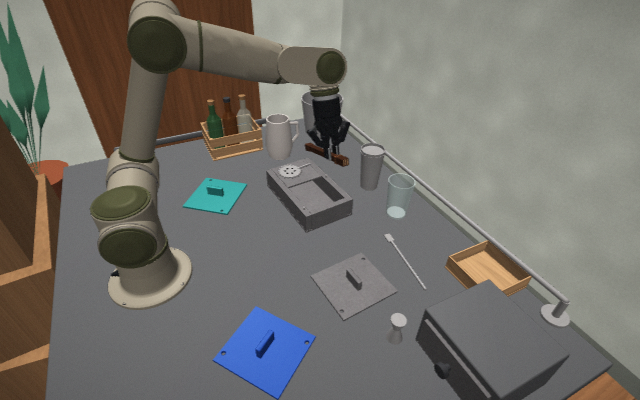

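View pics/top9.png

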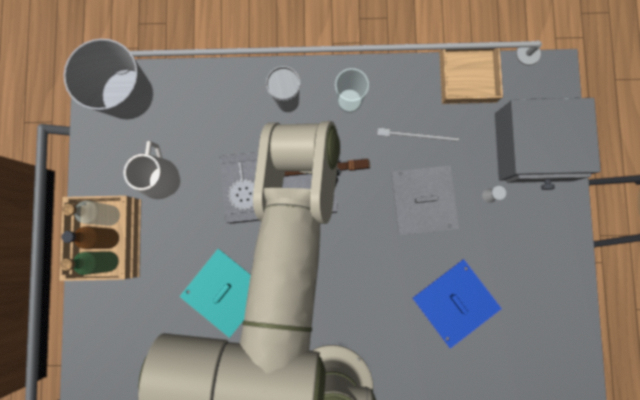

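```bash
python3 - <<'E'
from h import *
print("head",tri((369,164),(347,161)).round(),"tail",tri((286,173),(307,148)).round())
for q in((392,167),(453,166),(459,230),(398,236)):print("cover corner",cast("top",q,6).round())
s=sense();print(abs(s["dq"]).max().round(4))
E
```

```text
head [568. -96. 292.] tail [552.  99. 236.]
cover corner [ 605. -188.    6.]
cover corner [ 604. -362.    6.]
cover corner [ 421. -370.    6.]
cover corner [ 407. -197.    6.]
0.0032
```

```bash
python3 -c "
from rig import *
print(finish_job())"
```

```text
the job is handed in; nothing more can be done
None
```

I lifted the cover straight off its pins and laid it flat, rib up, on the clear trolley top to the right of the box. I then gripped the muddler through the opening and tilted it to about 16° with its tail still under the hood. From there I pulled it out along its own axis, raised it about 165 mm, and handed the job in at about 17.6 s of the 64 s allowed. No verdict is reported.

- **Muddler:** The head triangulated at about z 292 mm and the tail at about 236 mm, against the 150 mm needed. From the arm pose I expected the tail nearer 220 mm, a 16 mm gap that I put down to reading its partly hidden end. It was still in the grip (opening reading 0.19) and the arm was at rest, with joint speeds of 0.003 rad/s or less.
- **Tilt step:** The head triangulated at about z 86 mm in the box frame, as planned. The tail was hidden under the hood, so its position there (about z 18 mm) is computed, not seen.
- **Cover:** All four corners plotted onto the trolley top over the clear patch, at x 407–605 mm and y -370 to -188 mm, with nothing visible under it. I judged its flatness by eye and from the force at touchdown, not by a separate measurement.
- **Bystanders:** They looked unmoved in the final pictures, though I did not re-measure them, and the arm partly covers the hood in the top view.

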